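Wind the microscope tray on to the next sample

TASK

With the fingertips, gently push the red handle of the hand wheel round clockwise (seen from above) through exactly one full turn, so that the handle comes back to the yellow mark and the next sample stands under the microscope lens; only then press the green shutter button on the console right down and let it go. Only push and press: do not squeeze or grip the handle, do not lift or touch the samples, keep off the microscope stage and its tray, and leave the other things on the bench where they are.

Things in the scene. Friction and masses are not known exactly. Their poses are not given: they have to be found in the camera images.
- drive: Fixed grey round drive base of the hand wheel: flange 180 mm across and 12 mm high, a 84 mm round body up to z = 57 mm. Origin on the bench at the wheel's upright axis. Its x axis points from the axis to the yellow mark painted on the flange, 66 to 88 mm from the axis, where the handle stands at the start. It may face any way.
- hub (a point): Centre of the hub's top on the steel hand wheel that the drive carries, on the upright axis, z = 84 mm. The wheel lies level, 128 mm across; rim 12 mm thick, its top at z = 82 mm; three spokes with tops at z = 81 mm; hub 30 mm across.
- handle: Upright red round handle, 18 mm in diameter, at the end of one spoke, 55 mm from the wheel's axis; it reaches from the wheel's rim (z = 82 mm) up to z = 130 mm. Origin on the handle's centre line at z = 78 mm. It turns freely on its own pin, as such handles do. Pushing it round takes about 2 to 3 N at the handle; the wheel stays where it is left and does not coast.
- wheel (a joint): Angle of the hand wheel in rad, 0 at the start with the handle at the yellow mark, growing clockwise seen from above; one full turn is 6.283. It stops at -1.0 and 8.5.
- shutter (a joint): Travel of the green shutter button in m: 0 up, 0.006 fully down; springs back; about 5 N when fully down.
- shutter_top (a point): Centre of the top face of the green button (28 mm across) on the capture console. It is pressed straight down.
- console: Fixed grey console, 120 x 90 x 30 mm, with small black keys (look only) and the green button on its top. Origin: centre of its underside.
- stage: Fixed black microscope stage. Origin on the bench at the hand wheel's axis; the stage runs from there along its +y: bed 150 mm wide and 40 mm high from y = 110 to 430 mm, column 330 mm high at x = 130 mm, y = 270 mm, with the microscope tube, 50 mm across, over x = 0, y = 270 mm. Not to be touched.
- lens (a point): Lower end of the microscope lens, on its upright axis, 135 mm above the bench.
- tray: Aluminium tray, 60 x 100 mm, on the stage, with three pockets 30 mm apart in a row; origin at the centre of its underside. The wheel draws it 30 mm towards the wheel (along the stage's -y) for each clockwise turn. Not to be touched.
- sample1: Black round mounted sample, 25 mm across, 18 mm high, loose in the pocket nearest the wheel, under the lens at the start. Origin: centre of its underside.
- sample2: Red round mounted sample, same size, in the middle pocket: the next sample, which must come under the lens. Origin: centre of its underside.
- sample3: Green round mounted sample, same size, in the pocket farthest from the wheel. Origin: centre of its underside.
- loupe: Bystander: lighted loupe, head 42 mm across and 36 mm high, with a 125 mm handle along its x. Origin under the head.
- objective: Bystander: spare steel objective lens, 34 mm across, 48 mm high. Origin: centre of its underside.
- jar: Bystander: small closed jar, 44 mm across, 55 mm high. Origin: centre of its underside.
- driver: Bystander: screwdriver with an orange handle, 170 mm long, lying along its x. Origin: underside, near its middle.
- spare: Bystander: blue round mounted sample, 25 mm across, 18 mm high, standing on the bench. Origin: centre of its underside.
Mind the look-alikes: they are no part of the job. Several things have the shape of the console; the one meant has the colours described above.

How it is judged (in metres and radians):
On the way, in this order (a step that is already met when the one before it is completed fails the run):
1. the fingers push on the red handle (contact force between the fingers and handle above 0.2 N and value of joint wheel between 0.1 and 5 rad), for 0.05 s.
2. the wheel has made one full clockwise turn (value of joint wheel between 6.143 and 6.423 rad), for 0.2 s.
3. the shutter button is pressed right down with the wheel at one turn (all of step 2 and value of joint shutter above 0.0045 m), for 0.02 s.
At the end, for the whole second after the job is handed in: The wheel is at rest one turn (6.283 rad) clockwise from its start, within 0.14 rad (8 degrees); the red sample's axis is within 6 mm of the lens axis; the button is up again (below 2 mm); all three samples sit upright in their pockets and the bystanders are within 20 mm of where they were (all of step 2 and velocity of joint wheel between -0.05 and 0.05 rad/s and horizontal distance between sample2 and lens below 0.006 m and value of joint shutter below 0.002 m and z of each of sample1, sample2, sample3 in the frame of tray below 0.015 m and angle between each of sample1, sample2, sample3's own z axis and vertical below 0.1 rad and distance of each of loupe, objective, jar, driver, spare from where it was at the start of the episode below 0.02 m); the robot touches nothing.
It fails at once if the wheel is turned the wrong way (more than 0.3 rad anticlockwise of its start) (value of joint wheel below -0.3 rad).
It fails at once if the button is pressed before the wheel has made its turn (value of joint shutter above 0.003 m and not (value of joint wheel between 6.143 and 6.423 rad)).
It fails at once if the handle is squeezed or forced (over 30 N) (contact force between the fingers and handle above 30 N).
It fails at once if the robot presses on the microscope stage or its tray (over 2 N), or a sample is touched or lifted (contact force between any of the fingers, the arm and stage above 2 N or z of any of sample1, sample2, sample3 in the frame of tray above 0.016 m or contact force between the fingers and sample1 above 0.5 N or contact force between the fingers and sample2 above 0.5 N or contact force between the fingers and sample3 above 0.5 N).
It fails at once if a bystander is lifted or pushed more than 20 mm (distance of any of loupe, objective, jar, driver, spare from where it was at the start of the episode above 0.02 m).
It also fails if it takes over 67 s, if anything falls off the work surface, if the arm or the gripper's body presses on something with over 40 N, if the wrist force passes 120 N, or if a joint passes its speed limit or range.

ROBOT

A 7-joint arm with a two-finger parallel gripper is mounted at the origin on the work surface. World frame = base frame: x ahead of the robot, y to its left, z up, the work surface at z = 0. Lengths are in m, angles in degrees, forces in N, time in s.
With the tool pointing down it reaches from about 0.425 to 0.875 m from the base axis. Payload 4.7 kg.
Tool frame: the origin (TCP) lies at the very end of the fingers, on their centre line; the grasp point (between the pads) lies 19 mm behind it; z points along the fingers, y is the direction in which the jaws open and shut (so a half turn about z gives the same grasp; the last joint's range is limited). The gripper opens to 87 mm and grips with 3 to 60 N. Pads are 19 mm wide; open, the fingers measure 117 mm over their backs; the gripper's body (75 mm by 190 mm) begins 51 mm behind the grasp point.
Start: joints at [-63.764, 18.392, -4.016, 83.108, 1.295, 78.541, -3.26], TCP at [0.279, 0.587, 0.184] pointing down, gripper open.
Joint ranges: [-163.93, 163.93], [-17.29, 119.83], [-79.2, 71.16], [3.27, 140.29], [-89.18, 269.18], [5.43, 117.66], [-154.24, 154.24]. Speed limits (degrees/s): [147.25, 147.25, 180, 180, 180, 180, 180].

INTERFACE

Orientations are given as [roll, pitch, yaw] about the fixed x, y, z axes, in that order (R = Rz(yaw) Ry(pitch) Rx(roll)).
In Python, from cell import monitor, imaging, ticket, spot_in, pinpoint gives the robot as it stands.
- The arm moves only by the tool servo_tool, never from a script. Its argument "targets" is a list of rows, each a list of 5 numbers: the opening in per cent of the stroke, from 0 (shut) to 100 (fully open), then the shift along the tool's x, y, z in m, then the turn about the tool's z in rad. In form: [[grip, dx, dy, dz, turn], ...]. A call has 1 to 5 rows; each row is the pose to reach, as a shift and turn from the pose commanded when the call began, along the tool's axes at that moment; what a row does not reach only later rows make up. A row lasts 1/8 s, in which the tool goes at most 62.5 mm and 10.7 degrees, less where a joint would pass 70% of its speed; a pose out of reach is approached as far as the arm can. A call with a gripper value outside its range is refused whole. The fingers move at their own pace and stop on an object; "grip_force" is the grip in N (left out, the last holds). Time passes only in rows, so rows that repeat a pose let the fingers close. It gives the time, the measured TCP pose, the force and the opening at its end, in the units of the state.
- monitor.get_obs(): the state, without advancing time (a new reading comes with each control period).
- imaging.read_camera(name): name is "scene" or "top"; returns a dict with "frame" (400x640x3 uint8, blue, green, red), "depth" (400x640 float32, m along the optical axis (not along the pixel's ray), 0 where there is no reading), "K" (3x3 intrinsics, pixels), "world_from_camera" (4x4, takes a point from camera to world coordinates). Camera axes: x right, y down, z forward; pixel columns grow to the right and rows downward; lengths in m; the calibration is good to about 2 mm. A picture is of the moment at which its call begins.
- ticket.sign_off(): hands the job in, once; it reports no verdict.
Trained networks look in the newest picture that a camera, given by its name, has taken for a name from the list of things; names that differ only in an ending like _2 or _b are one class to them, and where a whole thing is asked for, a point or a joint stands for the part that bears it (a point fixed in the world has none). Each returns a list of dicts, best first, with "confidence" (0 to 1); they miss things now and then, are a little off and sometimes report something else, mostly with a low value. They report only what shows in the picture. A call takes as long as a camera call. They do not tell look-alikes from the thing itself.
- spot_in(camera, label): "at" ([column, row] in pixels, amid what is visible of it).
- pinpoint(camera, label): "at" ([column, row] in pixels: a listed point, or the origin of a listed thing).
The state is a dict: "time_s": time; "qpos": joint angles; "joint_velocities": joint speeds; "effort": joint torques, N m; "tool_pos": TCP position; "tool_rot": TCP orientation; "force": force on the tool from outside, world axes, zero at the start; "wrist_torque": the same for the moment, N m; "grip_width": finger opening in m.
Only numpy, scipy, OpenCV 4.12 (cv2) and the standard library are available. Lean on these libraries where they do the work, as an engineer would, in place of code of your own. Each camera call takes 0.05 s, during which the arm holds its last target.

## Working session

There is one attempt and no reset: what is moved stays moved. The work goes in short steps, Python scripts to look and compute and a tool call to move; the robot and the scene stay as the last step left them, time stands still between calls to the robot, and variables do not carry over. Pictures are saved under pics/ and viewed, and the job is handed in when it is done.

Besides the shell and the picture viewer there is one more tool, called after "Emit:" as name(argument=value, ...), one argument or row to a line, values as JSON. servo_tool: Moves the arm, as the interface text tells. Its arguments: {"type":"object","properties":{"targets":{"type":"array","items":{"type":"array","items":{"type":"number"}}},"grip_force":{"type":"number"}},"required":["targets"]}

```bash
mkdir -p pics
cat > h.py <<'E'
import numpy as np, cv2
from cell import monitor, imaging, ticket, spot_in, pinpoint
def world(c,u,v,z=None):
    K=c["K"];T=c["world_from_camera"]
    r=np.linalg.inv(K)@[u,v,1.]
    if z is None:
        d=c["depth"][int(round(v)),int(round(u))]; return T[:3,:3]@(r*d)+T[:3,3]
    w=T[:3,:3]@r; return T[:3,3]+w*(z-T[2,3])/w[2]
E
python3 - <<'E'
from h import *
o=monitor.get_obs(); print({k:np.round(o[k],3) for k in("time_s","tool_pos","tool_rot","force","grip_width")})
for n in("scene","top"):
    c=imaging.read_camera(n); cv2.imwrite(f"pics/{n}0.png",c["frame"])
    print(n,np.round(c["world_from_camera"],3).tolist())
    for l,z in (("hub",.084),("drive",0),("handle",.078),("shutter_top",None),("console",0),("stage",0),("lens",.135),("sample1",None),("sample2",None),("sample3",None),("jar",0),("loupe",0),("objective",0),("driver",0),("spare",0)):
        for d in pinpoint(n,l)[:3]:
            print(l,np.round(d["at"],1),round(d["confidence"],2),np.round(world(c,*d["at"],z),3))
E
```

```text
{'time_s': np.float64(0.0), 'tool_pos': array([0.279, 0.586, 0.183]), 'tool_rot': array([-1.79890e+02,  5.00000e-03,  1.54577e+02]), 'force': array([-0.519, -0.679,  1.215]), 'grip_width': np.float64(0.087)}
scene [[0.788, 0.339, -0.514, 1.097], [0.616, -0.452, 0.645, -0.721], [-0.014, -0.825, -0.565, 0.723], [0.0, 0.0, 0.0, 1.0]]
hub [308.9 202.9] 0.83 [ 0.503 -0.027  0.084]
drive [366.2 154.8] 0.74 [0.395 0.459 0.   ]
drive [311.2 224.2] 0.62 [ 0.502 -0.019  0.   ]
drive [323.8 313.2] 0.22 [ 0.735 -0.26   0.   ]
handle [308.9 192.9] 0.52 [0.463 0.02  0.078]
shutter_top [282.4 337.1] 0.64 [ 0.732 -0.392  0.054]
shutter_top [195.9 245. ] 0.55 [ 0.357 -0.322  0.052]
shutter_top [241.6 278.9] 0.53 [ 0.544 -0.332  0.051]
console [267.1 343.7] 0.9 [ 0.688 -0.398  0.   ]
console [232.4 292. ] 0.88 [ 0.517 -0.346  0.   ]
console [189.  254.2] 0.78 [ 0.316 -0.327  0.   ]
stage [312.4 201.5] 0.17 [0.428 0.077 0.   ]
lens [365.7 155.6] 0.91 [0.528 0.233 0.135]
sample1 [364.1 172.2] 0.61 [0.523 0.237 0.07 ]
sample1 [309.7 193.4] 0.49 [0.472 0.013 0.083]
sample1 [376.9 164.7] 0.47 [0.533 0.303 
[... 1342 characters left out ...]
84.2 198.8] 0.42 [0.524 0.306 0.076]
sample1 [196.4 196.9] 0.35 [0.502 0.232 0.223]
sample2 [210.2 198.9] 0.58 [0.523 0.241 0.074]
sample2 [184.2 198.8] 0.42 [0.524 0.306 0.076]
sample2 [196.4 196.9] 0.35 [0.502 0.232 0.223]
sample3 [210.2 198.9] 0.58 [0.523 0.241 0.074]
sample3 [184.2 198.8] 0.42 [0.524 0.306 0.076]
sample3 [196.4 196.9] 0.35 [0.502 0.232 0.223]
jar [306.9 122.1] 0.55 [ 0.747 -0.005  0.   ]
jar [208. 199.] 0.28 [0.535 0.266 0.   ]
loupe [351.2 123.8] 0.57 [ 0.74  -0.128  0.   ]
objective [489.2 186.2] 0.6 [ 0.556 -0.495  0.   ]
objective [401.4 123.5] 0.56 [ 0.738 -0.267  0.   ]
driver [489.4 191.6] 0.81 [ 0.541 -0.495  0.   ]
spare [368.5 263.9] 0.51 [ 0.354 -0.162  0.   ]
```

View pics/scene0.png

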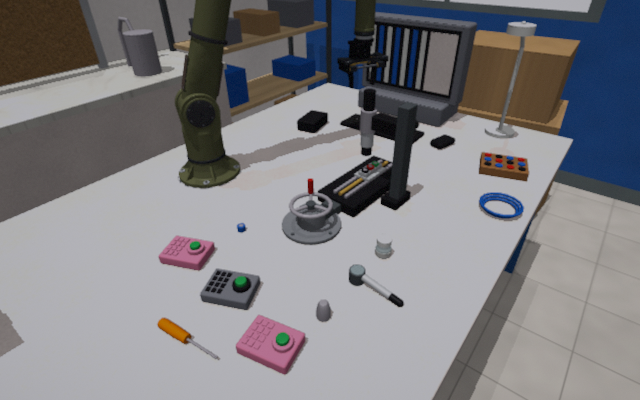

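View pics/top0.png

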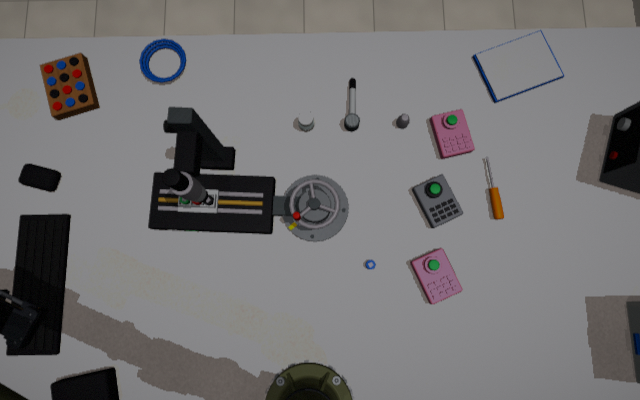

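Run:
```python
import cv2,numpy as np
a=cv2.imread("pics/scene0.png");b=cv2.imread("pics/top0.png")
A=cv2.resize(a[210:370,150:310],(400,400),interpolation=3);B=cv2.resize(b[100:300,380:500],(240,400),interpolation=3)
cv2.imwrite("pics/cons.png",np.hstack([A,B]))
A=cv2.resize(a[150:250,260:360],(400,400),interpolation=3);B=cv2.resize(b[155:255,270:370],(400,400),interpolation=3)
cv2.imwrite("pics/wheel.png",np.hstack([A,B]))
```

```text
(no output)
```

View pics/cons.png

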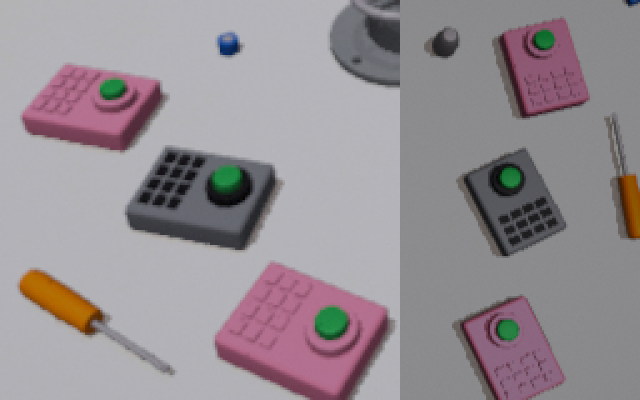

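View pics/wheel.png

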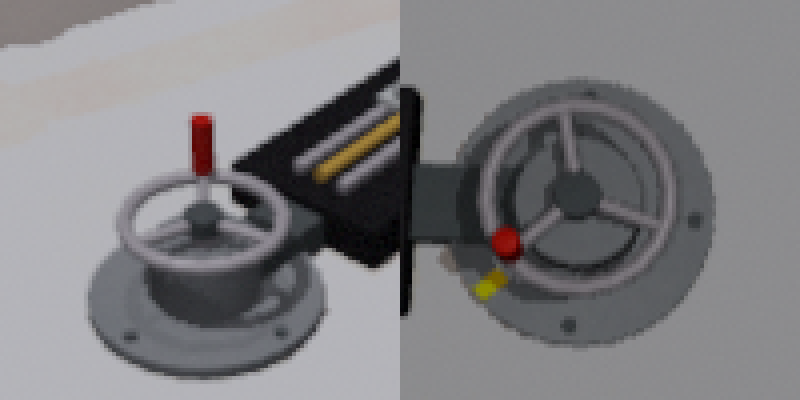

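The three console-shaped things are pink at top (451,133), grey at top (437,200) and pink at top (436,275). The grey one fits: it has black keys and a green button, at scene (232,290), and the crop confirms it. In the images the handle is at top (297,215), with the yellow mark just outside it. Next I'll measure these more exactly.

```bash
cat >> h.py <<'E'
def blob(c,lo,hi,box):
    hsv=cv2.cvtColor(c["frame"],cv2.COLOR_BGR2HSV); m=cv2.inRange(hsv,lo,hi)
    k=np.zeros_like(m);x0,y0,x1,y1=box;k[y0:y1,x0:x1]=m[y0:y1,x0:x1]
    v,u=np.nonzero(k);P=np.array([world(c,a,b) for a,b in zip(u,v)]);return u,v,P
def fitc(P):
    A=np.c_[2*P[:,:2],np.ones(len(P))];s=np.linalg.lstsq(A,(P[:,:2]**2).sum(1),rcond=None)[0]
    return s[:2],np.sqrt(s[2]+s[0]**2+s[1]**2)
E
python3 - <<'E'
from h import *
for n,wb,gb in(("top",(270,160,360,250),(420,180,455,200)),("scene",(280,170,345,215),(225,265,255,300))):
    c=imaging.read_camera(n)
    u,v,P=blob(c,(0,150,60),(8,255,255),(wb[0],wb[1],wb[2],wb[3]))
    ok=P[:,2]>.122; print(n,"red",len(u),np.round(P[:,2].max(),3),"top mean",np.round(P[ok].mean(0),3),u[ok].mean(),v[ok].mean(),"uv->z.13",np.round(world(c,u[ok].mean(),v[ok].mean(),.13),3))
    u,v,P=blob(c,(45,120,60),(80,255,255),gb); zt=np.percentile(P[:,2],90)
    ok=P[:,2]>zt-.003;print("green",len(u),zt,np.round((P[ok].min(0)+P[ok].max(0))/2,4),np.ptp(P[ok],0),u.mean(),v.mean())
    u,v,P=blob(c,(22,150,80),(35,255,255),(280,200,320,250));
    if len(u):print("yellow",np.round(P.mean(0),3))
    # flange/rim
    vv,uu=np.mgrid[150:255,260:365];W=np.array([world(c,a,b) for a,b in zip(uu.ravel(),vv.ravel())])
    r=W[(abs(W[:,2]-.080)<.005)]; f=[p for p in r if .03<np.hypot(p[0]-.505,p[1]+.025)<.075];f=np.array(f);print("rim",len(f),fitc(f), (f.min(0)+f.max(0))/2,np.ptp(f,0))
    h=W[abs(W[:,2]-.084)<.004];h=h[np.hypot(h[:,0]-.505,h[:,1]+.025)<.018];print("hub",len(h),(h.min(0)+h.max(0))/2)
    # column
    if n=="top":
      vv,uu=np.mgrid[90:240,140:300];W=np.array([world(c,a,b) for a,b in zip(uu.ravel(),vv.ravel())])
      for z in(.12,.16,.2,.25,.3):
        s=W[(W[:,2]>z)];print(z,s.min(0).round(3),s.max(0).round(3))
E
```

```text
top red 43 0.135 top mean [0.471 0.02  0.13 ] 295.975 214.875 uv->z.13 [0.471 0.02  0.13 ]
green 86 0.05473764451221241 [ 0.5452 -0.3331  0.0546] [0.02425285 0.02278452 0.00550243] 434.86046511627904 188.32558139534885
yellow [0.457 0.038 0.013]
rim 684 (array([ 0.50603544, -0.02235384]), np.float64(0.05578211562724684)) [ 0.50580604 -0.02230381  0.0800489 ] [0.12493907 0.1258992  0.00975793]
hub 111 [ 0.5068849  -0.02370397  0.08397517]
0.12 [ 0.339 -0.043  0.12 ] [0.671 0.296 1.154]
0.16 [ 0.339 -0.043  0.162] [0.671 0.296 1.154]
0.2 [ 0.339 -0.043  0.2  ] [0.671 0.296 1.154]
0.25 [ 0.339 -0.043  0.25 ] [0.671 0.296 1.154]
0.3 [ 0.339 -0.043  0.3  ] [0.671 0.265 1.154]
scene red 60 0.133 top mean [0.473 0.015 0.128] 309.8421052631579 180.6315789473684 uv->z.13 [0.475 0.013 0.13 ]
green 99 0.054080775411716096 [ 0.5452 -0.3363  0.0533] [0.02522896 0.02294668 0.00416403] 240.26262626262627 280.989898989899
rim 435 (array([ 0.50757666, -0.02469472]), np.float64(0.05567689788310111)) [ 0.50652425 -0.02279818  0.0800059 ] [0.12623838 0.12629385 0.00986235]
hub 63 [ 0.50657946 -0.02427124  0.08392027]
```

Emit:
servo_tool(
  targets=[
    [0,0,0,-0.04,0.09],
    [0,0,0,-0.08,0.18],
    [0,0,0,-0.12,0.27],
    [0,0,0,-0.16,0.36],
    [0,0,0,-0.2,0.447],
  ],
  grip_force=15,
)

```text
time_s: 2.33
tool_pos: [0.279, 0.5869, 0.3853]
tool_rot: [180.0, -0.0, 128.8]
force: [0.8, 0.6, -0.1]
grip_width: 0.0447
```

```bash
cat >> h.py <<'E'
from scipy.spatial.transform import Rotation as Ro
AX=np.array([.506,-.0235]);A0=129.
def shift(goals):
    o=monitor.get_obs();R=Ro.from_euler("xyz",o["tool_rot"],degrees=True).as_matrix();p=np.array(o["tool_pos"])
    return [np.round(R.T@(np.array(g)-p),4).tolist() for g in goals]
def st():
    o=monitor.get_obs();print({k:np.round(o[k],3).tolist() for k in("time_s","tool_pos","tool_rot","force","grip_width","qpos")})
def orb(th,z=.1,r=.055): # finger centre at clockwise angle th (deg) from start mark
    a=np.radians(A0-th);return [AX[0]+r*np.cos(a),AX[1]+r*np.sin(a),z]
E
python3 - <<'E'
from h import *
st();print(orb(-45,.38),shift([orb(-45,.38)]))
E
```

```text
{'time_s': 2.325, 'tool_pos': [0.279, 0.587, 0.385], 'tool_rot': [179.976, -0.007, 128.797], 'force': [0.806, 0.599, -0.142], 'grip_width': 0.045, 'qpos': [-66.689, 18.145, -0.328, 60.762, 0.109, 101.068, -28.183]}
[np.float64(0.451301295754745), np.float64(-0.017750934520279045), 0.38] [[-0.5792, -0.2446, 0.0051]]
```

Emit:
servo_tool(
  targets=[
    [0,-0.05,-0.02,0,0],
    [0,-0.1,-0.04,0,0],
    [0,-0.15,-0.06,0,0],
    [0,-0.2,-0.08,0,0],
    [0,-0.25,-0.105,0,0],
  ],
)

```text
time_s: 2.95
tool_pos: [0.3552, 0.3248, 0.3838]
tool_rot: [180.0, -0.0, 128.9]
force: [0.1, 0.6, 0.2]
grip_width: 0.0016
```

Emit:
servo_tool(
  targets=[
    [0,-0.05,-0.02,0,0],
    [0,-0.1,-0.04,0,0],
    [0,-0.15,-0.06,0,0],
    [0,-0.2,-0.08,0,0],
    [0,-0.25,-0.105,0,0],
  ],
)

```text
time_s: 3.58
tool_pos: [0.4305, 0.0645, 0.3839]
tool_rot: [179.9, 0.0, 129.0]
force: [0.7, 0.2, -0.2]
grip_width: 0.0001
```

Run:
```python
from h import *
st();print(shift([orb(-45,.38),orb(-45,.1)]))
```

```text
{'time_s': 3.575, 'tool_pos': [0.431, 0.064, 0.384], 'tool_rot': [179.944, 0.006, 128.976], 'force': [0.655, 0.231, -0.156], 'grip_width': 0.0, 'qpos': [-41.568, -11.197, 24.382, 90.784, 4.645, 99.352, 22.14]}
[[-0.077, -0.0356, 0.0039], [-0.0769, -0.0358, 0.2839]]
```

Emit:
servo_tool(
  targets=[
    [0,-0.04,-0.02,0,0],
    [0,-0.077,-0.036,0.03,0],
    [0,-0.077,-0.036,0.08,0],
    [0,-0.077,-0.036,0.13,0],
    [0,-0.077,-0.036,0.18,0],
  ],
)

```text
time_s: 4.2
tool_pos: [0.4507, -0.0164, 0.2025]
tool_rot: [179.9, 0.0, 128.9]
force: [0.5, 0.2, -0.2]
grip_width: 0.0003
```

Run:
```python
from h import *
st();print(shift([orb(-45,.1)]))
```

```text
{'time_s': 4.2, 'tool_pos': [0.451, -0.016, 0.203], 'tool_rot': [179.914, 0.006, 128.943], 'force': [0.519, 0.158, -0.152], 'grip_width': 0.0, 'qpos': [-37.393, -9.406, 32.718, 109.225, 5.125, 78.68, 32.914]}
[[-0.0014, -0.0005, 0.1025]]
```

Emit:
servo_tool(
  targets=[
    [0,0,0,0.03,0],
    [0,0,0,0.06,0],
    [0,0,0,0.09,0],
    [0,-0.001,0,0.101,0],
    [0,-0.001,0,0.101,0],
  ],
)

```text
time_s: 4.82
tool_pos: [0.4512, -0.0172, 0.1028]
tool_rot: [-180.0, -0.0, 129.0]
force: [0.2, 0.1, 0.4]
grip_width: 0.0005
```

Run:
```python
from h import *
for n in("top","scene"):
    c=imaging.read_camera(n);f=c["frame"][150:250,260:360];cv2.imwrite(f"pics/d_{n}.png",cv2.resize(f,(400,400),interpolation=3))
cv2.imwrite("pics/d.png",np.hstack([cv2.imread("pics/d_top.png"),cv2.imread("pics/d_scene.png")]))
st();print(shift([orb(t) for t in(-42,-38,-34,-30,-26)]))
```

```text
{'time_s': 4.925, 'tool_pos': [0.452, -0.017, 0.104], 'tool_rot': [179.902, 0.053, 128.958], 'force': [-0.1, 0.985, -0.448], 'grip_width': 0.001, 'qpos': [-37.0, -4.342, 34.801, 117.031, 2.684, 66.45, 35.613]}
[[0.002, 0.0009, 0.0039], [0.0045, 0.0038, 0.0039], [0.0068, 0.0069, 0.0039], [0.0088, 0.0102, 0.0039], [0.0106, 0.0136, 0.0039]]
```

View pics/d.png

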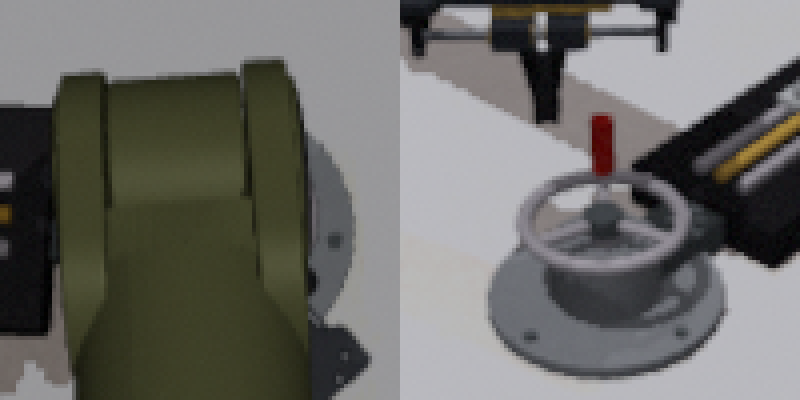

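```bash
cat >> h.py <<'E'
def tab(t0,ts):
    x=np.array([np.cos(np.radians(129)),np.sin(np.radians(129))]);y=np.array([x[1],-x[0]])
    p0=np.array(orb(t0)[:2]);return [[0]+[float(round(v,4)) for v in ((np.array(orb(t)[:2])-p0)@x,(np.array(orb(t)[:2])-p0)@y)]+[0,0] for t in ts]
E
python3 - <<'E'
from h import *
print(tab(-45,[-41,-37,-33,-29,-25]))
t=-25
while t<330: print(t,tab(t,[t+6*i for i in range(1,6)])); t+=30
E
```

```text
[[0, 0.0026, 0.0028, 0, 0], [0, 0.005, 0.0058, 0, 0], [0, 0.0072, 0.0089, 0, 0], [0, 0.0092, 0.0122, 0, 0], [0, 0.011, 0.0156, 0, 0]]
-25 [[0, 0.0022, 0.0053, 0, 0], [0, 0.0037, 0.0109, 0, 0], [0, 0.0047, 0.0165, 0, 0], [0, 0.0051, 0.0223, 0, 0], [0, 0.0049, 0.028, 0, 0]]
5 [[0, -0.0008, 0.0057, 0, 0], [0, -0.0022, 0.0113, 0, 0], [0, -0.0042, 0.0167, 0, 0], [0, -0.0067, 0.0219, 0, 0], [0, -0.0097, 0.0268, 0, 0]]
35 [[0, -0.0035, 0.0045, 0, 0], [0, -0.0075, 0.0087, 0, 0], [0, -0.012, 0.0124, 0, 0], [0, -0.0167, 0.0156, 0, 0], [0, -0.0218, 0.0183, 0, 0]]
65 [[0, -0.0053, 0.0022, 0, 0], [0, -0.0109, 0.0037, 0, 0], [0, -0.0165, 0.0047, 0, 0], [0, -0.0223, 0.0051, 0, 0], [0, -0.028, 0.0049, 0, 0]]
95 [[0, -0.0057, -0.0008, 0, 0], [0, -0.0113, -0.0022, 0, 0], [0, -0.0167, -0.0042, 0, 0], [0, -0.0219, -0.0067, 0, 0], [0, -0.0268, -0.0097, 0, 0]]
125 [[0, -0.0045, -0.0035, 0, 0], [0, -0.0087, -0.0075, 0, 0], [0, -0.0124, -0.012, 0, 0], [0, -0.0156, -0.0167, 0, 0], [0, -0.0183, -0.0218, 0, 0]]
155 [[0, -0.0022, -0.0053, 0, 0], [0, -0.0037, -0.0109, 0, 0], [0, -0.0047, -0.0165, 0, 0], [0, -0.0051, -0.0223, 0, 0], [0, -0.0049, -0.028, 0, 0]]
185 [[0, 0.0008, -0.0057, 0, 0], [0, 0.0022, -0.0113, 0, 0], [0, 0.0042, -0.0167, 0, 0], [0, 0.0067, -0.0219, 0, 0], [0, 0.0097, -0.0268, 0, 0]]
215 [[0, 0.0035, -0.0045, 0, 0], [0, 0.0075, -0.0087, 0, 0], [0, 0.012, -0.0124, 0, 0], [0, 0.0167, -0.0156, 0, 0], [0, 0.0218, -0.0183, 0, 0]]
245 [[0, 0.0053, -0.0022, 0, 0], [0, 0.0109, -0.0037, 0, 0], [0, 0.0165, -0.0047, 0, 0], [0, 0.0223, -0.0051, 0, 0], [0, 0.028, -0.0049, 0, 0]]
275 [[0, 0.0057, 0.0008, 0, 0], [0, 0.0113, 0.0022, 0, 0], [0, 0.0167, 0.0042, 0, 0], [0, 0.0219, 0.0067, 0, 0], [0, 0.0268, 0.0097, 0, 0]]
305 [[0, 0.0045, 0.0035, 0, 0], [0, 0.0087, 0.0075, 0, 0], [0, 0.0124, 0.012, 0, 0], [0, 0.0156, 0.0167, 0, 0], [0, 0.0183, 0.0218, 0, 0]]
```

Emit:
servo_tool(
  targets=[
    [0,0.0026,0.0028,0.001,0],
    [0,0.005,0.0058,0.001,0],
    [0,0.0072,0.0089,0.001,0],
    [0,0.0092,0.0122,0.001,0],
    [0,0.011,0.0156,0.001,0],
  ],
)

```text
time_s: 5.55
tool_pos: [0.4566, 0.0016, 0.1018]
tool_rot: [180.0, 0.0, 129.0]
force: [0.6, 0.7, 1.5]
grip_width: 0.0005
```

Emit:
servo_tool(
  targets=[
    [0,0.0022,0.0053,0,0],
    [0,0.0037,0.0109,0,0],
    [0,0.0047,0.0165,0,0],
    [0,0.0051,0.0223,0,0],
    [0,0.0049,0.028,0,0],
  ],
)

```text
time_s: 6.18
tool_pos: [0.4755, 0.023, 0.1018]
tool_rot: [180.0, 0.0, 129.0]
force: [0.4, -0.1, 0.0]
grip_width: 0.0005
```

```bash
cat >> h.py <<'E'
def look(name):
    c=imaging.read_camera("scene");f=c["frame"][140:250,250:370];cv2.imwrite(f"pics/{name}.png",cv2.resize(f,None,fx=4,fy=4,interpolation=3))
    u,v,P=blob(c,(0,150,60),(8,255,255),(270,150,350,230))
    ok=(P[:,2]>.085)&(P[:,2]<.14)
    if ok.sum()>3:
        T=c["world_from_camera"][:3,3];m=P[ok].mean(0);d=(m-T)[:2];d/=np.linalg.norm(d)
        q=m[:2]+d*.009*.8-AX
        print("red n",ok.sum(),"P",m.round(3),"r",np.hypot(*q).round(4),"theta",round((A0-np.degrees(np.arctan2(q[1],q[0])))%360,1))
    st()
E
python3 -c "
from h import *
look('e1')"
```

```text
red n 62 P [0.474 0.015 0.113] r 0.0573 theta 358.7
{'time_s': 6.225, 'tool_pos': [0.476, 0.023, 0.102], 'tool_rot': [179.967, 0.027, 128.999], 'force': [0.485, 0.507, 0.412], 'grip_width': 0.0, 'qpos': [-38.943, -0.267, 33.151, 114.133, 0.165, 66.049, 33.141]}
```

View pics/e1.png

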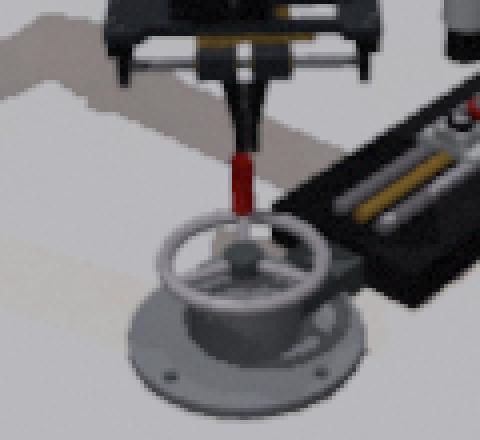

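Run:
```python
from h import *
c=imaging.read_camera("scene");T=np.linalg.inv(c["world_from_camera"])
def pr(p):
    q=c["K"]@(T[:3,:3]@np.array(p)+T[:3,3]);return (q[:2]/q[2]).round(1)
print("tcp",pr([.476,.023,.102]),"handle top",pr([.472,.018,.13]),"handle bottom",pr([.472,.018,.082]))
for uv in((310,170),(311,174),(312,176),(311,165),(307,162),(311,185),(285,160)): print(uv,world(c,*uv).round(3))
t=imaging.read_camera("top");f=t["frame"]
cv2.imwrite("pics/t1.png",cv2.resize(f[120:270,240:400],None,fx=4,fy=4))
```

```text
tcp [312.5 187.2] handle top [310.1 179.5] handle bottom [310.6 193.1]
(310, 170) [0.477 0.013 0.166]
(311, 174) [0.478 0.015 0.152]
(312, 176) [0.48  0.018 0.145]
(311, 165) [0.481 0.014 0.184]
(307, 162) [0.471 0.008 0.193]
(311, 185) [0.476 0.016 0.114]
(285, 160) [0.164 0.234 0.   ]
```

View pics/t1.png

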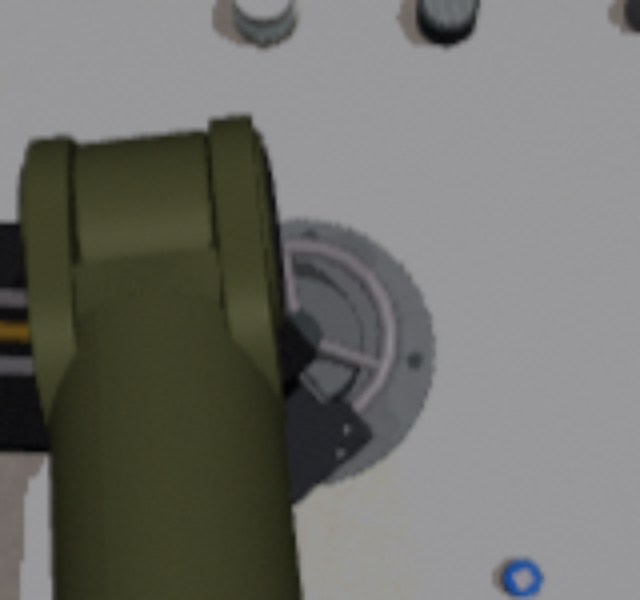

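Run:
```python
from h import *
c=imaging.read_camera("scene");T=np.linalg.inv(c["world_from_camera"])
def pr(p):
    q=c["K"]@(T[:3,:3]@np.array(p)+T[:3,3]);return (q[:2]/q[2]).round(1)
for z in(.103,.12,.135,.15):print(z,pr([.4515,-.017,z]))
for r in range(158,192,2):
    print(r,[(world(c,u,r)*1000).round().astype(int).tolist() for u in (306,308,310,312,314,316)])
```

```text
0.103 [297.5 190.1]
0.12 [297.3 185.3]
0.135 [297.  180.9]
0.15 [296.8 176.5]
158 [[486, -13, 219], [493, -13, 222], [234, 303, 2], [241, 307, 2], [504, 0, 220], [509, 2, 220]]
160 [[470, 5, 200], [473, 10, 199], [468, 25, 191], [473, 28, 191], [1097, -721, 723], [492, 23, 199]]
162 [[469, 6, 193], [474, 9, 194], [478, 13, 193], [480, 19, 191], [488, 18, 194], [490, 25, 191]]
164 [[253, 256, 2], [474, 8, 187], [479, 12, 187], [479, 20, 183], [487, 20, 186], [493, 22, 187]]
166 [[262, 245, 2], [473, 9, 180], [475, 15, 178], [480, 19, 178], [488, 18, 181], [292, 268, 1]]
168 [[276, 229, 5], [474, 8, 174], [479, 10, 175], [482, 16, 173], [485, 22, 172], [301, 257, 0]]
170 [[282, 220, 2], [474, 8, 168], [475, 15, 165], [481, 18, 165], [486, 20, 166], [310, 245, 1]]
172 [[293, 207, 4], [297, 214, 2], [478, 11, 161], [478, 21, 156], [490, 16, 163], [319, 234, 0]]
174 [[299, 200, 1], [306, 203, 2], [477, 12, 153], [482, 16, 153], [485, 20, 153], [328, 223, 0]]
176 [[309, 188, 2], [315, 192, 2], [476, 13, 146], [483, 13, 148], [486, 19, 147], [337, 211, 0]]
178 [[316, 179, 0], [327, 178, 4], [470, 20, 133], [472, 27, 131], [342, 194, 2], [345, 202, -1]]
180 [[326, 167, 1], [468, 13, 129], [474, 15, 130], [478, 19, 130], [347, 187, -1], [358, 185, 4]]
182 [[338, 153, 4], [467, 14, 121], [474, 15, 124], [479, 18, 124], [360, 171, 3], [364, 177, 2]]
184 [[345, 145, 2], [470, 10, 118], [475, 13, 118], [482, 15, 120], [368, 162, 3], [370, 170, -1]]
186 [[350, 138, 0], [466, 14, 107], [475, 13, 111], [480, 16, 111], [375, 152, 2], [380, 157, 2]]
188 [[359, 128, 0], [465, 15, 100], [474, 14, 103], [478, 19, 102], [383, 143, 1], [388, 147, 1]]
190 [[372, 113, 4], [465, 15, 92], [476, 11, 98], [479, 17, 96], [391, 133, 2], [397, 137, 2]]
```

The finger tip shows at z ≈ 0.14 in the depth image, although TCP reads 0.102. It passed over the handle without moving it. I'll go back along the orbit and check the tip height on its own.

Emit:
servo_tool(
  targets=[
    [0,0.0002,-0.0057,0,0],
    [0,-0.0012,-0.0171,0,0],
    [0,-0.0049,-0.028,0,0],
    [0,-0.0099,-0.037,0,0],
    [0,-0.0159,-0.0436,0,0],
  ],
)

```text
time_s: 7.0
tool_pos: [0.4511, -0.0179, 0.1019]
tool_rot: [180.0, -0.0, 128.9]
force: [-0.3, -0.2, 0.9]
grip_width: 0.0004
```

Run:
```python
from h import *
look('f1')
c=imaging.read_camera("scene")
for r in range(158,196,2):
    print(r,[(world(c,u,r)*1000).round().astype(int).tolist() for u in (290,292,294,296,298,300,302)])
t=imaging.read_camera("top");print(t["depth"].shape)
```

```text
red n 61 P [0.475 0.014 0.112] r 0.0564 theta 359.2
{'time_s': 7.05, 'tool_pos': [0.451, -0.019, 0.102], 'tool_rot': [179.987, 0.023, 128.854], 'force': [-0.317, -1.373, 0.788], 'grip_width': 0.001, 'qpos': [-36.927, -4.3, 34.987, 117.232, 2.703, 66.292, 35.752]}
158 [[464, -53, 230], [470, -52, 231], [469, -43, 227], [477, -43, 230], [480, -39, 229], [483, -35, 228], [490, -34, 230]]
160 [[464, -54, 224], [469, -51, 224], [192, 255, 0], [478, -45, 225], [481, -41, 224], [485, -37, 224], [489, -33, 223]]
162 [[466, -56, 220], [469, -51, 218], [206, 240, 2], [212, 244, 2], [481, -41, 218], [486, -38, 218], [491, -36, 219]]
164 [[446, -36, 198], [451, -33, 198], [447, -20, 191], [453, -18, 192], [461, -20, 196], [466, -16, 196], [246, 240, 7]]
166 [[446, -36, 192], [450, -33, 191], [454, -29, 191], [458, -25, 190], [463, -22, 191], [468, -19, 191], [251, 234, 3]]
168 [[227, 193, 5], [451, -34, 186], [1097, -721, 723], [456, -23, 182], [464, -23, 185], [466, -18, 184], [259, 225, 1]]
170 [[232, 187, 0], [451, -35, 180], [455, -30, 179], [457, -25, 177], [464, -24, 179], [259, 213, -2], 
[... 666 characters left out ...]
 139, 1], [321, 140, 4], [327, 145, 4]]
184 [[297, 114, 0], [306, 114, 3], [308, 123, -1], [317, 123, 3], [319, 132, -1], [325, 135, 0], [337, 133, 5]]
186 [[307, 103, 1], [314, 105, 3], [319, 111, 1], [323, 117, 0], [330, 119, 1], [333, 127, -1], [341, 127, 2]]
188 [[316, 93, 1], [321, 98, 1], [324, 104, -1], [333, 105, 1], [337, 111, 0], [343, 115, 0], [349, 118, 1]]
190 [[324, 84, 1], [331, 87, 2], [336, 91, 2], [343, 93, 4], [346, 101, 1], [354, 102, 3], [357, 108, 1]]
192 [[333, 74, 1], [336, 80, -1], [346, 79, 4], [347, 89, -1], [357, 88, 3], [359, 96, 0], [364, 100, 0]]
194 [[341, 65, 1], [346, 70, 1], [350, 75, 0], [355, 80, -1], [363, 81, 2], [450, -5, 82], [454, -1, 82]]
(400, 640)
```

View pics/f1.png

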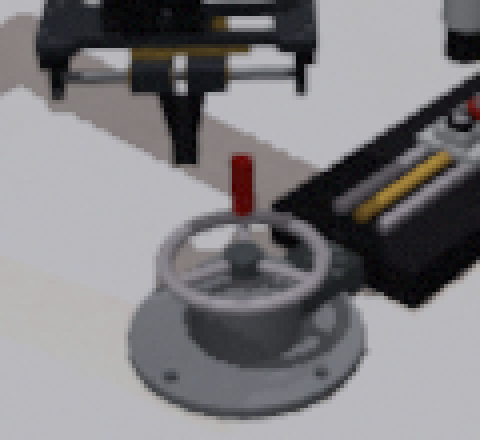

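Seen here, the tip bottom is at about (296,181), z ≈ 0.141, so the real tip sits about 40 mm above the reported TCP. The gripper blocks are at 0.19. I'll lower by 40 mm, watching the force.

Emit:
servo_tool(
  targets=[
    [0,0,0,0.01,0],
    [0,0,0,0.02,0],
    [0,0,0,0.03,0],
    [0,0,0,0.038,0],
    [0,0,0,0.038,0],
  ],
)

```text
time_s: 7.78
tool_pos: [0.4506, -0.0172, 0.0629]
tool_rot: [-179.9, -0.0, 129.0]
force: [1.6, 0.1, -0.1]
grip_width: 0.0005
```

Run:
```python
from h import *
look('f2')
c=imaging.read_camera("scene")
for r in range(176,198,2):
    print(r,[(world(c,u,r)*1000).round().astype(int).tolist() for u in (292,294,296,298,300)])
```

```text
red n 63 P [0.474 0.015 0.111] r 0.0572 theta 358.7
{'time_s': 7.825, 'tool_pos': [0.451, -0.017, 0.063], 'tool_rot': [-179.961, -0.011, 128.959], 'force': [0.099, -0.005, 0.014], 'grip_width': 0.0, 'qpos': [-36.777, -1.266, 35.582, 119.697, 0.856, 61.373, 37.347]}
176 [[451, -36, 160], [452, -30, 158], [452, -20, 153], [462, -23, 158], [466, -19, 158]]
178 [[447, -33, 151], [453, -31, 152], [455, -24, 149], [458, -20, 149], [467, -21, 152]]
180 [[447, -33, 144], [451, -29, 144], [457, -27, 145], [457, -19, 141], [464, -18, 143]]
182 [[295, 127, 1], [450, -28, 136], [458, -28, 139], [461, -24, 138], [466, -20, 138]]
184 [[307, 114, 4], [452, -31, 131], [455, -26, 130], [461, -23, 131], [464, -18, 129]]
186 [[310, 109, -1], [451, -30, 124], [455, -26, 123], [460, -24, 124], [461, -15, 120]]
188 [[320, 99, 0], [451, -31, 117], [454, -26, 116], [456, -20, 114], [465, -21, 117]]
190 [[329, 88, 1], [450, -30, 110], [453, -25, 108], [459, -23, 110], [464, -20, 110]]
192 [[339, 78, 2], [345, 81, 2], [349, 86, 1], [356, 89, 2], [361, 93, 3]]
194 [[347, 68, 2], [352, 73, 2], [358, 76, 2], [363, 81, 2], [449, -4, 82]]
196 [[357, 57, 4], [361, 63, 2], [449, -23, 84], [452, -17, 82], [453, -9, 78]]
```

View pics/f2.png

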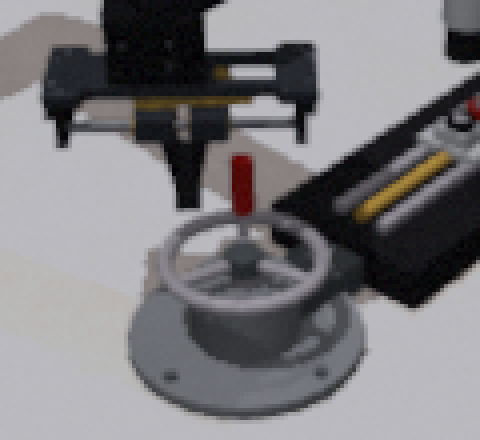

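The tip is now at true z ≈ 0.105, beside the handle. Next I'll push.

Emit:
servo_tool(
  targets=[
    [0,0.0026,0.0028,0,0],
    [0,0.005,0.0058,0,0],
    [0,0.0072,0.0089,0,0],
    [0,0.0092,0.0122,0,0],
    [0,0.011,0.0156,0,0],
  ],
)

```text
time_s: 8.5
tool_pos: [0.4566, 0.0016, 0.0638]
tool_rot: [180.0, 0.0, 129.0]
force: [0.1, 0.5, 0.0]
grip_width: 0.0003
```

Emit:
servo_tool(
  targets=[
    [0,0.0015,0.0035,0,0],
    [0,0.0025,0.007,0,0],
    [0,0.0034,0.0105,0,0],
    [0,0.0042,0.014,0,0],
    [0,0.0047,0.0165,0,0],
  ],
)

```text
time_s: 9.12
tool_pos: [0.4664, 0.0153, 0.0637]
tool_rot: [-180.0, -0.0, 129.0]
force: [-1.6, -1.3, 0.9]
grip_width: 0.0006
```

Run:
```python
from h import *
look('g1')
```

```text
red n 65 P [0.484 0.021 0.111] r 0.0569 theta 11.2
{'time_s': 9.175, 'tool_pos': [0.467, 0.016, 0.064], 'tool_rot': [-179.999, 0.001, 128.973], 'force': [-0.845, -0.431, 0.745], 'grip_width': 0.0, 'qpos': [-38.523, 1.102, 33.965, 117.757, -0.7, 61.331, 34.746]}
```

View pics/g1.png

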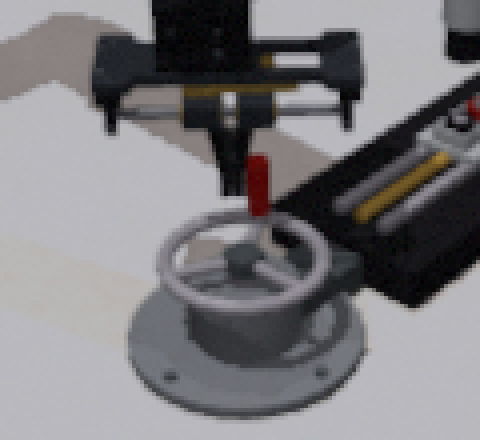

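The handle moved from crop column 242 to 258, about +12°, with roughly 2 N.

Run:
```python
from h import *
t=-7
while t<320: print(t,tab(t,[t+6*i for i in range(1,6)])); t+=30
```

```text
-7 [[0, 0.0004, 0.0057, 0, 0], [0, 0.0002, 0.0115, 0, 0], [0, -0.0006, 0.0172, 0, 0], [0, -0.002, 0.0228, 0, 0], [0, -0.004, 0.0282, 0, 0]]
23 [[0, -0.0025, 0.0052, 0, 0], [0, -0.0056, 0.0101, 0, 0], [0, -0.0091, 0.0146, 0, 0], [0, -0.0131, 0.0187, 0, 0], [0, -0.0175, 0.0224, 0, 0]]
53 [[0, -0.0048, 0.0032, 0, 0], [0, -0.0099, 0.0059, 0, 0], [0, -0.0152, 0.0081, 0, 0], [0, -0.0207, 0.0097, 0, 0], [0, -0.0264, 0.0107, 0, 0]]
83 [[0, -0.0057, 0.0004, 0, 0], [0, -0.0115, 0.0002, 0, 0], [0, -0.0172, -0.0006, 0, 0], [0, -0.0228, -0.002, 0, 0], [0, -0.0282, -0.004, 0, 0]]
113 [[0, -0.0052, -0.0025, 0, 0], [0, -0.0101, -0.0056, 0, 0], [0, -0.0146, -0.0091, 0, 0], [0, -0.0187, -0.0131, 0, 0], [0, -0.0224, -0.0175, 0, 0]]
143 [[0, -0.0032, -0.0048, 0, 0], [0, -0.0059, -0.0099, 0, 0], [0, -0.0081, -0.0152, 0, 0], [0, -0.0097, -0.0207, 0, 0], [0, -0.0107, -0.0264, 0, 0]]
173 [[0, -0.0004, -0.0057, 0, 0], [0, -0.0002, -0.0115, 0, 0], [0, 0.0006, -0.0172, 0, 0], [0, 0.002, -0.0228, 0, 0], [0, 0.004, -0.0282, 0, 0]]
203 [[0, 0.0025, -0.0052, 0, 0], [0, 0.0056, -0.0101, 0, 0], [0, 0.0091, -0.0146, 0, 0], [0, 0.0131, -0.0187, 0, 0], [0, 0.0175, -0.0224, 0, 0]]
233 [[0, 0.0048, -0.0032, 0, 0], [0, 0.0099, -0.0059, 0, 0], [0, 0.0152, -0.0081, 0, 0], [0, 0.0207, -0.0097, 0, 0], [0, 0.0264, -0.0107, 0, 0]]
263 [[0, 0.0057, -0.0004, 0, 0], [0, 0.0115, -0.0002, 0, 0], [0, 0.0172, 0.0006, 0, 0], [0, 0.0228, 0.002, 0, 0], [0, 0.0282, 0.004, 0, 0]]
293 [[0, 0.0052, 0.0025, 0, 0], [0, 0.0101, 0.0056, 0, 0], [0, 0.0146, 0.0091, 0, 0], [0, 0.0187, 0.0131, 0, 0], [0, 0.0224, 0.0175, 0, 0]]
```

Emit:
servo_tool(
  targets=[
    [0,0.0004,0.0057,0,0],
    [0,0.0002,0.0115,0,0],
    [0,-0.0006,0.0172,0,0],
    [0,-0.002,0.0228,0,0],
    [0,-0.004,0.0282,0,0],
  ],
)

```text
time_s: 9.8
tool_pos: [0.4911, 0.0301, 0.0638]
tool_rot: [-180.0, -0.0, 129.0]
force: [-3.0, -1.9, 1.9]
grip_width: 0.0004
```

Emit:
servo_tool(
  targets=[
    [0,-0.0025,0.0052,0,0],
    [0,-0.0056,0.0101,0,0],
    [0,-0.0091,0.0146,0,0],
    [0,-0.0131,0.0187,0,0],
    [0,-0.0175,0.0224,0,0],
  ],
)

```text
time_s: 10.42
tool_pos: [0.5197, 0.031, 0.0637]
tool_rot: [180.0, -0.0, 129.0]
force: [-2.5, 1.2, -0.8]
grip_width: 0.0004
```

Run:
```python
from h import *
look('g2'); print(orb(53))
```

```text
red n 80 P [0.541 0.017 0.112] r 0.0552 theta 73.0
{'time_s': 10.475, 'tool_pos': [0.521, 0.031, 0.064], 'tool_rot': [179.931, 0.047, 128.977], 'force': [-1.28, 1.965, -0.215], 'grip_width': 0.001, 'qpos': [-37.593, 8.856, 34.018, 110.808, -5.607, 61.864, 37.727]}
[np.float64(0.5193057042579817), np.float64(0.029866264945179806), 0.1]
```

View pics/g2.png

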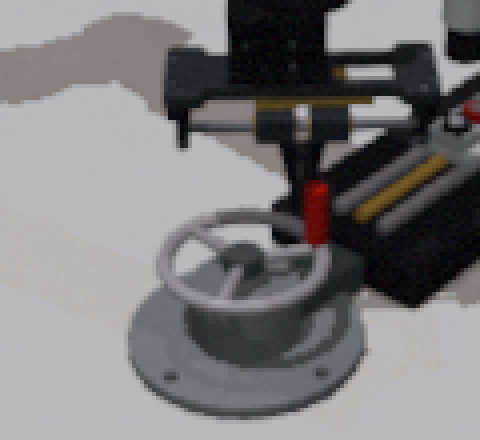

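The handle is at 73° with about 3 N. I'll keep going.

Emit:
servo_tool(
  targets=[
    [0,-0.0048,0.0032,0,0],
    [0,-0.0099,0.0059,0,0],
    [0,-0.0152,0.0081,0,0],
    [0,-0.0207,0.0097,0,0],
    [0,-0.0264,0.0107,0,0],
  ],
)

```text
time_s: 11.1
tool_pos: [0.5445, 0.0164, 0.0638]
tool_rot: [180.0, -0.0, 129.0]
force: [-3.5, 2.0, 1.5]
grip_width: 0.0003
```

Emit:
servo_tool(
  targets=[
    [0,-0.0057,0.0004,0,0],
    [0,-0.0115,0.0002,0,0],
    [0,-0.0172,-0.0006,0,0],
    [0,-0.0228,-0.002,0,0],
    [0,-0.0282,-0.004,0,0],
  ],
)

```text
time_s: 11.72
tool_pos: [0.5592, -0.0079, 0.0637]
tool_rot: [180.0, 0.0, 129.0]
force: [-0.7, 2.6, -0.4]
grip_width: 0.001
```

Emit:
servo_tool(
  targets=[
    [0,-0.0052,-0.0025,0,0],
    [0,-0.0101,-0.0056,0,0],
    [0,-0.0146,-0.0091,0,0],
    [0,-0.0187,-0.0131,0,0],
    [0,-0.0224,-0.0175,0,0],
  ],
)

```text
time_s: 12.35
tool_pos: [0.5598, -0.0369, 0.0641]
tool_rot: [180.0, 0.1, 129.0]
force: [0.7, 1.6, 0.1]
grip_width: 0.0007
```

Run:
```python
from h import *
look('g3'); print(orb(143))
```

```text
red n 69 P [ 0.553 -0.061  0.113] r 0.0528 theta 166.2
{'time_s': 12.4, 'tool_pos': [0.559, -0.038, 0.064], 'tool_rot': [179.991, 0.07, 128.886], 'force': [1.028, 1.248, 0.013], 'grip_width': 0.0, 'qpos': [-30.566, 14.45, 36.253, 105.528, -9.482, 62.998, 48.027]}
[np.float64(0.5593662649451798), np.float64(-0.03680570425798173), 0.1]
```

View pics/g3.png

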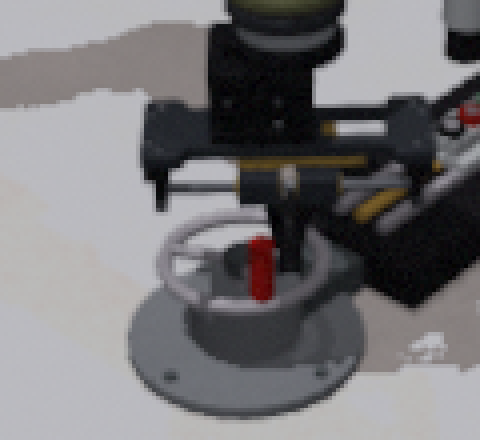

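Emit:
servo_tool(
  targets=[
    [0,-0.0032,-0.0048,0,0],
    [0,-0.0059,-0.0099,0,0],
    [0,-0.0081,-0.0152,0,0],
    [0,-0.0097,-0.0207,0,0],
    [0,-0.0107,-0.0264,0,0],
  ],
)

```text
time_s: 13.02
tool_pos: [0.5454, -0.0614, 0.0639]
tool_rot: [180.0, 0.0, 129.0]
force: [1.9, 2.3, 0.9]
grip_width: 0.0005
```

Emit:
servo_tool(
  targets=[
    [0,-0.0004,-0.0057,0,0],
    [0,-0.0002,-0.0115,0,0],
    [0,0.0006,-0.0172,0,0],
    [0,0.002,-0.0228,0,0],
    [0,0.004,-0.0282,0,0],
  ],
)

```text
time_s: 13.65
tool_pos: [0.5209, -0.0762, 0.0638]
tool_rot: [180.0, 0.0, 129.0]
force: [3.6, 0.6, 0.8]
grip_width: 0.0004
```

Emit:
servo_tool(
  targets=[
    [0,0.0025,-0.0052,0,0],
    [0,0.0056,-0.0101,0,0],
    [0,0.0091,-0.0146,0,0],
    [0,0.0131,-0.0187,0,0],
    [0,0.0175,-0.0224,0,0],
  ],
)

```text
time_s: 14.28
tool_pos: [0.492, -0.0767, 0.0637]
tool_rot: [-180.0, 0.0, 128.9]
force: [1.2, -1.1, -0.3]
grip_width: 0.0005
```

Run:
```python
from h import *
look('g4'); print(orb(233))
```

```text
red n 6 P [ 0.471 -0.074  0.1  ] r 0.0604 theta 260.3
{'time_s': 14.325, 'tool_pos': [0.491, -0.076, 0.064], 'tool_rot': [-179.94, -0.064, 128.946], 'force': [-0.192, -1.415, 1.353], 'grip_width': 0.0, 'qpos': [-30.188, 5.777, 38.07, 113.971, -4.045, 61.623, 48.618]}
[np.float64(0.4926942957420183), np.float64(-0.07686626494517981), 0.1]
```

View pics/g4.png

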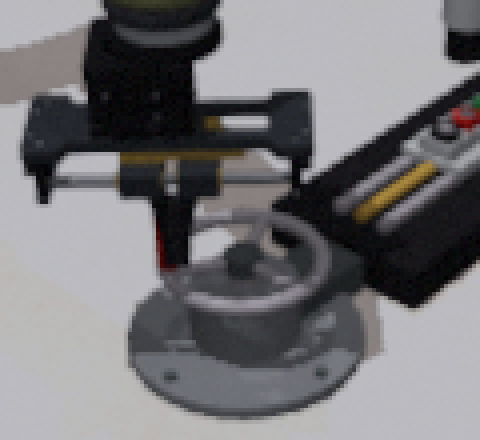

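Emit:
servo_tool(
  targets=[
    [0,0.0048,-0.0032,0,0],
    [0,0.0099,-0.0059,0,0],
    [0,0.0152,-0.0081,0,0],
    [0,0.0207,-0.0097,0,0],
    [0,0.0264,-0.0107,0,0],
  ],
)

```text
time_s: 14.95
tool_pos: [0.4679, -0.062, 0.0638]
tool_rot: [179.9, 0.0, 129.0]
force: [4.1, -1.5, -1.3]
grip_width: 0.0003
```

Emit:
servo_tool(
  targets=[
    [0,0.0057,-0.0004,0,0],
    [0,0.0115,-0.0002,0,0],
    [0,0.0172,0.0006,0,0],
    [0,0.0228,0.002,0,0],
    [0,0.0282,0.004,0,0],
  ],
)

```text
time_s: 15.58
tool_pos: [0.4526, -0.0378, 0.0638]
tool_rot: [-180.0, -0.0, 129.0]
force: [0.0, -2.8, 0.2]
grip_width: 0.0007
```

Emit:
servo_tool(
  targets=[
    [0,0.0052,0.0025,0,0],
    [0,0.0101,0.0056,0,0],
    [0,0.0146,0.0091,0,0],
    [0,0.0187,0.0131,0,0],
    [0,0.0224,0.0175,0,0],
  ],
)

```text
time_s: 16.2
tool_pos: [0.452, -0.009, 0.0635]
tool_rot: [-180.0, -0.0, 129.0]
force: [-0.9, -1.5, 0.2]
grip_width: 0.0002
```

Run:
```python
from h import *
look('g5'); print(orb(323)); print(tab(323,[327,331,335,337,339]))
```

```text
red n 59 P [0.464 0.004 0.111] r 0.0572 theta 344.3
{'time_s': 16.25, 'tool_pos': [0.452, -0.008, 0.064], 'tool_rot': [-179.999, -0.051, 129.024], 'force': [-1.476, -0.052, -1.019], 'grip_width': 0.0, 'qpos': [-35.503, -0.999, 33.26, 119.489, 0.578, 61.379, 36.5]}
[np.float64(0.4526337350548202), np.float64(-0.010194295742018288), 0.1]
[[0, 0.0022, 0.0031, 0, 0], [0, 0.0042, 0.0064, 0, 0], [0, 0.0059, 0.0099, 0, 0], [0, 0.0067, 0.0116, 0, 0], [0, 0.0074, 0.0134, 0, 0]]
```

View pics/g5.png

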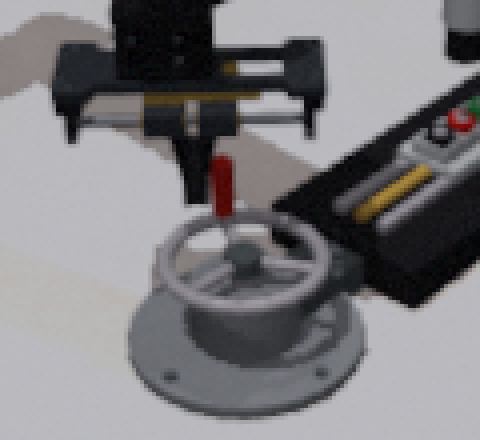

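Emit:
servo_tool(
  targets=[
    [0,0.0022,0.0031,0,0],
    [0,0.0042,0.0064,0,0],
    [0,0.0059,0.0099,0,0],
    [0,0.0067,0.0116,0,0],
    [0,0.0067,0.0116,0,0],
  ],
)

```text
time_s: 16.88
tool_pos: [0.4577, 0.0032, 0.0639]
tool_rot: [180.0, 0.0, 129.0]
force: [-0.9, -0.9, -1.3]
grip_width: 0.0006
```

Run:
```python
from h import *
look('g6');print(tab(337,[338,339,340,341]))
c=imaging.read_camera("scene")
u,v,P=blob(c,(0,150,60),(8,255,255),(290,165,330,205));ok=(P[:,2]>.085);print(u[ok].mean(),u[(v<184)&ok].mean())
c0=cv2.imread("pics/scene0.png");h=cv2.inRange(cv2.cvtColor(c0,cv2.COLOR_BGR2HSV),(0,150,60),(8,255,255));vv,uu=np.nonzero(h[165:205,290:330]);print(uu.mean()+290,uu[vv+165<184].mean()+290)
```

```text
red n 61 P [0.472 0.012 0.113] r 0.0565 theta 356.2
{'time_s': 16.925, 'tool_pos': [0.458, 0.003, 0.064], 'tool_rot': [179.959, 0.001, 128.966], 'force': [-1.021, -0.816, -0.137], 'grip_width': 0.001, 'qpos': [-36.157, -0.289, 32.687, 118.878, 0.151, 61.331, 35.423]}
[[0, 0.0004, 0.0009, 0, 0], [0, 0.0007, 0.0018, 0, 0], [0, 0.0011, 0.0027, 0, 0], [0, 0.0014, 0.0036, 0, 0]]
309.23333333333335 309.0416666666667
310.0967741935484 309.9166666666667
```

Emit:
servo_tool(
  targets=[
    [0,0.0005,0.0012,0,0],
    [0,0.0009,0.0023,0,0],
    [0,0.0009,0.0023,0,0],
  ],
)

```text
time_s: 17.35
tool_pos: [0.4587, 0.0051, 0.0638]
tool_rot: [180.0, 0.0, 129.0]
force: [-0.6, -1.1, -0.5]
grip_width: 0.0007
```

Run:
```python
from h import *
look('g7')
for i in range(2):
  c=imaging.read_camera("scene")
  u,v,P=blob(c,(0,150,60),(8,255,255),(290,165,330,205));ok=(P[:,2]>.085);print(u[ok].mean(),u[(v<184)&ok].mean())
```

```text
red n 62 P [0.474 0.015 0.111] r 0.0569 theta 359.2
{'time_s': 17.4, 'tool_pos': [0.459, 0.005, 0.064], 'tool_rot': [179.985, 0.005, 128.964], 'force': [-0.225, -0.789, -0.736], 'grip_width': 0.001, 'qpos': [-36.264, -0.1, 32.596, 118.73, 0.056, 61.338, 35.269]}
310.14285714285717 310.0952380952381
310.135593220339 309.95454545454544
```

View pics/g7.png

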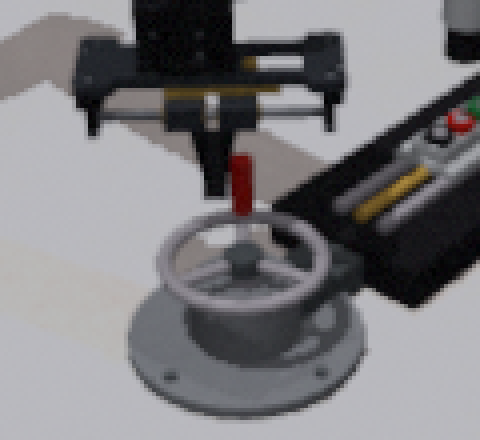

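The handle is back at its starting pixel (310.1), with the red sample moved up. I'll back off, rise, and cross to the grey console.

Emit:
servo_tool(
  targets=[
    [0,-0.001,-0.004,0,0],
    [0,-0.003,-0.012,0,0],
    [0,-0.003,-0.014,-0.03,0],
    [0,-0.003,-0.014,-0.08,0],
    [0,-0.003,-0.014,-0.13,0],
  ],
)

```text
time_s: 18.12
tool_pos: [0.4492, -0.0065, 0.1952]
tool_rot: [180.0, -0.0, 128.9]
force: [0.5, -0.0, 0.4]
grip_width: 0.0004
```

Run:
```python
from h import *
look('h1');print(shift([[.545,-.335,.19]]))
for l in("sample2","lens"):
  for n in ("scene","top"):
    for d in pinpoint(n,l)[:3]: print(n,l,np.round(d["at"],1),round(d["confidence"],2))
```

```text
red n 62 P [0.474 0.015 0.112] r 0.0571 theta 359.2
{'time_s': 18.175, 'tool_pos': [0.453, -0.006, 0.202], 'tool_rot': [179.409, 0.237, 128.918], 'force': [3.048, -0.369, 4.797], 'grip_width': 0.0, 'qpos': [-36.621, -9.341, 30.93, 109.394, 4.767, 78.051, 31.954]}
[[-0.3135, -0.1353, 0.0119]]
scene sample2 [360.6 175.3] 0.5
scene sample2 [362.7 174.7] 0.5
scene sample2 [372.7 169.6] 0.36
top sample2 [184.2 201.3] 0.62
top sample2 [197.7 198.9] 0.54
top sample2 [207.2 200.2] 0.46
scene lens [366.3 153.4] 0.88
scene lens [363.4 176.5] 0.73
top lens [196.9 194.7] 0.77
```

View pics/h1.png

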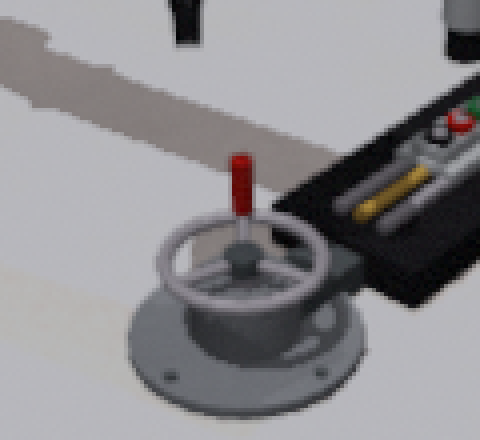

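Emit:
servo_tool(
  targets=[
    [0,-0.04,-0.017,0,0],
    [0,-0.085,-0.037,0,0],
    [0,-0.13,-0.056,0,0],
    [0,-0.175,-0.076,0,0],
    [0,-0.21,-0.091,0,0],
  ],
)

```text
time_s: 19.0
tool_pos: [0.5099, -0.2287, 0.1921]
tool_rot: [-179.9, -0.1, 128.9]
force: [0.2, -0.7, 0.7]
grip_width: 0.0003
```

Emit:
servo_tool(
  targets=[
    [0,-0.04,-0.017,0,0],
    [0,-0.08,-0.034,0,0],
    [0,-0.1035,-0.044,0.03,0],
    [0,-0.1035,-0.044,0.07,0],
    [0,-0.1035,-0.044,0.1,0],
  ],
)

```text
time_s: 19.62
tool_pos: [0.5395, -0.3347, 0.0899]
tool_rot: [-179.8, -0.2, 128.9]
force: [0.7, 0.2, -0.0]
grip_width: 0.0004
```

Run:
```python
from h import *
st();print(shift([[.545,-.335,.05]]))
c=imaging.read_camera("scene");cv2.imwrite("pics/b1.png",cv2.resize(c["frame"][200:320,190:310],None,fx=4,fy=4,interpolation=3))
for r in range(240,290,3): print(r,[(world(c,u,r)*1000).round().astype(int).tolist() for u in (236,238,240,242,244,246)])
t=imaging.read_camera("top");cv2.imwrite("pics/t2.png",t["frame"])
```

```text
{'time_s': 19.625, 'tool_pos': [0.54, -0.335, 0.09], 'tool_rot': [-179.846, -0.22, 128.856], 'force': [0.724, 0.206, -0.018], 'grip_width': 0.0, 'qpos': [-7.95, 26.101, 48.563, 93.308, -20.415, 70.207, 83.667]}
[[-0.0039, 0.0042, 0.0398]]
240 [[554, -335, 180], [555, -331, 177], [384, -200, 0], [389, -197, 1], [392, -193, -1], [398, -190, 0]]
243 [[553, -336, 171], [549, -327, 163], [395, -210, 1], [400, -207, 2], [405, -204, 2], [407, -198, 0]]
246 [[554, -338, 165], [1097, -721, 723], [405, -219, 2], [410, -216, 3], [413, -212, 1], [419, -209, 2]]
249 [[553, -338, 156], [546, -328, 144], [414, -227, 1], [419, -225, 2], [422, -220, 1], [428, -217, 2]]
252 [[553, -340, 148], [547, -330, 138], [424, -237, 2], [425, -231, -1], [433, -230, 2], [436, -225, 1]]
255 [[551, -340, 138], [549, -333, 132], [432, -244, 1], [438, -241, 2], [441, -237, 1], [444, -233, -1]]
258 [[433, -259, 1], [436, -255, 1], [441, -252, 0], [445, -248, 1], [450, -245, 1], [454, -242, 1]]
261 [[442, -267, 2], [445, -263, 0], [451, -261, 2], [455, -258, 2], [459, -254, 1], [463, -250, 1]]
264 [[453, -276, 4], [453
[... 221 characters left out ...]
283, 1], [481, -281, 3], [484, -277, 1], [487, -273, 0]]
273 [[502, -315, 32], [503, -310, 28], [510, -309, 32], [513, -306, 31], [518, -303, 32], [521, -299, 31]]
276 [[509, -322, 31], [512, -318, 30], [536, -329, 54], [539, -325, 53], [542, -322, 52], [528, -306, 31]]
279 [[535, -341, 53], [538, -338, 53], [542, -335, 53], [545, -332, 52], [548, -328, 50], [553, -326, 52]]
282 [[542, -347, 53], [546, -344, 53], [551, -343, 54], [553, -338, 52], [557, -336, 52], [556, -329, 46]]
285 [[540, -348, 42], [549, -348, 48], [553, -345, 48], [554, -341, 45], [1097, -721, 723], [560, -334, 43]]
288 [[548, -355, 43], [552, -352, 43], [554, -348, 41], [559, -346, 43], [561, -342, 40], [566, -339, 41]]
```

View pics/b1.png

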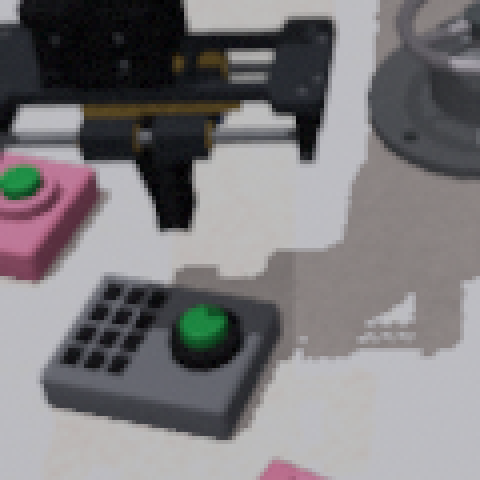

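View pics/t2.png

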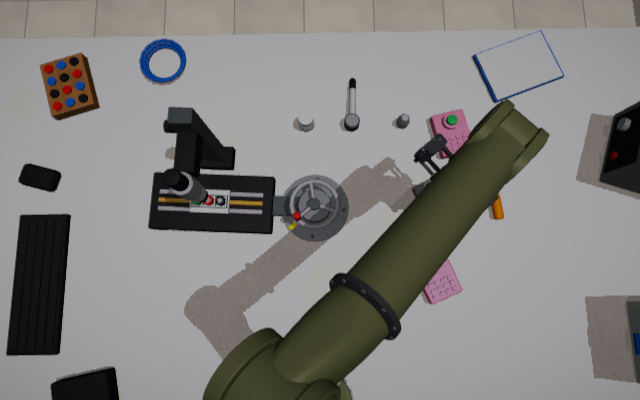

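Emit:
servo_tool(
  targets=[
    [0,-0.002,0.002,0.02,0],
    [0,-0.004,0.004,0.04,0],
    [0,-0.004,0.004,0.055,0],
    [0,-0.004,0.004,0.066,0],
    [0,-0.004,0.004,0.066,0],
  ],
)

```text
time_s: 20.35
tool_pos: [0.5468, -0.335, 0.0269]
tool_rot: [-180.0, -0.1, 129.0]
force: [-0.0, 0.7, 0.5]
grip_width: 0.0002
```

Run:
```python
from h import *
st();print(shift([[.545,-.335,.013]]))
c=imaging.read_camera("scene");cv2.imwrite("pics/b2.png",cv2.resize(c["frame"][200:320,190:310],None,fx=4,fy=4,interpolation=3))
for r in range(264,286,2): print(r,[(world(c,u,r)*1000).round().astype(int).tolist() for u in (236,238,240,242,244,246)])
```

```text
{'time_s': 20.35, 'tool_pos': [0.547, -0.335, 0.027], 'tool_rot': [-179.962, -0.077, 128.953], 'force': [-0.027, 0.69, 0.511], 'grip_width': 0.0, 'qpos': [-6.102, 30.35, 46.191, 95.721, -23.84, 64.354, 85.686]}
[[0.0011, -0.0014, 0.0139]]
264 [[551, -344, 113], [554, -341, 113], [558, -339, 113], [563, -337, 115], [550, -322, 96], [472, -258, 1]]
266 [[549, -344, 106], [554, -342, 108], [557, -339, 107], [561, -336, 107], [474, -267, 2], [477, -263, 1]]
268 [[552, -347, 104], [552, -341, 99], [557, -340, 101], [560, -337, 101], [549, -323, 83], [482, -268, 0]]
270 [[549, -346, 95], [549, -341, 91], [555, -339, 93], [560, -337, 95], [550, -325, 79], [487, -273, 0]]
272 [[549, -347, 90], [552, -343, 88], [556, -341, 89], [559, -338, 89], [551, -327, 74], [492, -278, -1]]
274 [[550, -349, 85], [551, -344, 82], [554, -340, 81], [558, -338, 82], [553, -329, 71], [525, -303, 33]]
276 [[548, -348, 77], [550, -344, 75], [554, -341, 75], [559, -340, 77], [543, -323, 54], [529, -307, 31]]
278 [[547, -349, 71], [549, -345, 69], [553, -342, 68], [558, -340, 71], [547, -327, 52], [550, -323, 51]]
280 [[538, -343, 53], [542, -340, 53], [546, -338, 54], [549, -334, 53], [552, -331, 52], [553, -327, 49]]
282 [[541, -347, 52], [546, -344, 53], [551, -343, 55], [553, -338, 52], [557, -336, 52], [557, -330, 48]]
284 [[541, -348, 46], [548, -347, 50], [553, -345, 51], [554, -340, 47], [557, -337, 47], [557, -331, 42]]
```

View pics/b2.png

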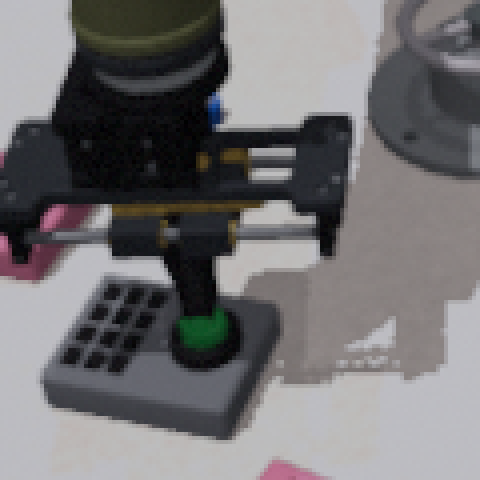

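The tip is above the button at crop (200,315), with about 14 mm to go.

Emit:
servo_tool(
  targets=[
    [0,0.001,-0.001,0.006,0],
    [0,0.001,-0.001,0.012,0],
    [0,0.001,-0.001,0.015,0],
    [0,0.001,-0.001,0.017,0],
    [0,0.001,-0.001,0.017,0],
  ],
)

```text
time_s: 21.02
tool_pos: [0.5459, -0.335, 0.0109]
tool_rot: [180.0, -0.0, 129.0]
force: [-1.3, 0.5, 2.9]
grip_width: 0.0005
```

Emit:
servo_tool(
  targets=[
    [0,0,0,0.0015,0],
    [0,0,0,0.003,0],
    [0,0,0,0.004,0],
    [0,0,0,0.004,0],
  ],
)

```text
time_s: 21.52
tool_pos: [0.546, -0.3351, 0.0076]
tool_rot: [180.0, -0.0, 129.0]
force: [-3.5, 2.0, 8.9]
grip_width: 0.0002
```

Emit:
servo_tool(
  targets=[
    [0,0,0,0.001,0],
    [0,0,0,0.001,0],
  ],
)

```text
time_s: 21.78
tool_pos: [0.546, -0.3351, 0.0075]
tool_rot: [179.9, -0.0, 129.0]
force: [-4.0, 4.7, 13.9]
grip_width: 0.0004
```

Run:
```python
from h import *
st()
c=imaging.read_camera("scene");cv2.imwrite("pics/b3.png",cv2.resize(c["frame"][200:320,190:310],None,fx=4,fy=4,interpolation=3))
```

```text
{'time_s': 21.775, 'tool_pos': [0.546, -0.335, 0.008], 'tool_rot': [179.938, -0.035, 128.957], 'force': [-4.002, 4.674, 13.936], 'grip_width': 0.0, 'qpos': [-5.517, 31.459, 45.471, 96.689, -24.889, 62.46, 86.483]}
```

View pics/b3.png

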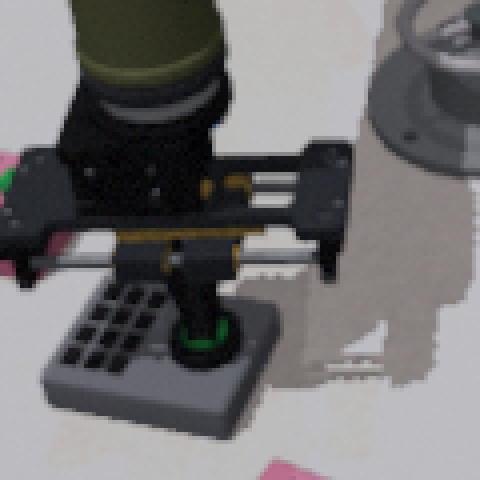

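The button is down on its stop: the green is sunk in its collar at crop (205,335), and more force brings no more travel. I'll release it and rise.

Emit:
servo_tool(
  targets=[
    [0,0,0,-0.008,0],
    [0,0,0,-0.02,0],
    [0,0,0,-0.05,0],
    [0,0,0,-0.09,0],
    [0,0,0,-0.13,0],
  ],
)

```text
time_s: 22.45
tool_pos: [0.5461, -0.3354, 0.137]
tool_rot: [-180.0, 0.0, 128.9]
force: [1.3, -0.9, -1.4]
grip_width: 0.0004
```

Emit:
servo_tool(
  targets=[
    [0,0,0,-0.02,0],
    [0,0,0,-0.02,0],
  ],
)

```text
time_s: 22.7
tool_pos: [0.5468, -0.3357, 0.1568]
tool_rot: [179.9, 0.1, 129.0]
force: [0.3, -0.9, -0.3]
grip_width: 0.0005
```

Run:
```python
from h import *
look('z1')
c=imaging.read_camera("scene");cv2.imwrite("pics/z2.png",cv2.resize(c["frame"][130:370,150:420],None,fx=2.2,fy=2.2,interpolation=3))
u,v,P=blob(c,(45,120,60),(80,255,255),(225,265,255,300)); print("button z",np.percentile(P[:,2],90).round(4))
t=imaging.read_camera("top");cv2.imwrite("pics/z3.png",cv2.resize(t["frame"][150:250,140:370],None,fx=3.4,fy=3.4,interpolation=3))
u,v,P=blob(t,(0,150,60),(8,255,255),(190,180,235,215));print("red sample top px",u.mean(),v.mean(),"at z.07",world(t,u.mean(),v.mean(),.072).round(3))
u,v,P=blob(t,(0,150,60),(8,255,255),(280,195,320,235));print("handle",world(t,u.mean(),v.mean(),.125).round(3))
```

```text
red n 60 P [0.473 0.014 0.112] r 0.0569 theta 358.2
{'time_s': 22.75, 'tool_pos': [0.546, -0.335, 0.155], 'tool_rot': [179.99, -0.016, 128.973], 'force': [-1.145, -0.196, -0.029], 'grip_width': 0.0, 'qpos': [-8.888, 23.611, 49.983, 88.373, -18.392, 76.633, 81.985]}
button z 0.0543
red sample top px 209.31578947368422 200.60526315789474 at z.07 [0.519 0.243 0.072]
handle [0.47  0.019 0.125]
```

View pics/z2.png

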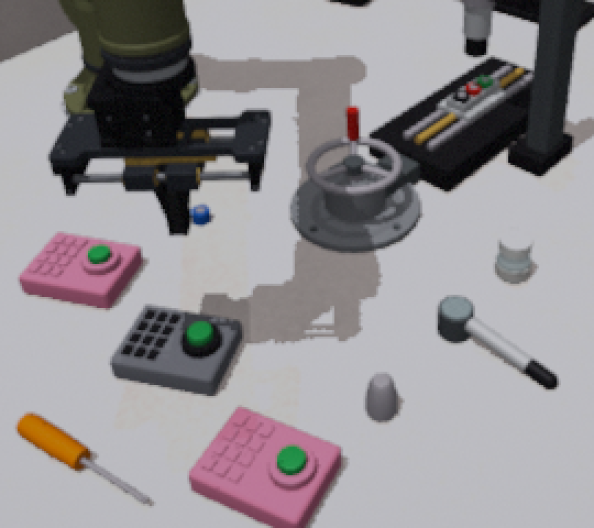

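View pics/z3.png

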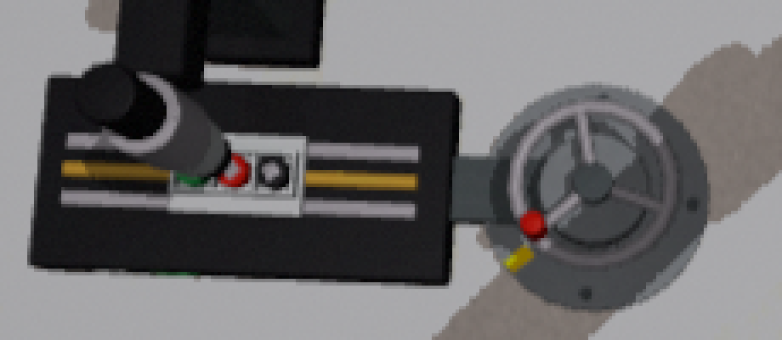

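The handle is back at the yellow mark at crop (530,223), spoke pointing to it. The red sample is under the lens at crop (233,170), which is where sample 1 stood. The button is up and the bystanders look unmoved.

```bash
python3 -c "
from h import *
print(ticket.sign_off())"
```

```text
the job is handed in; nothing more can be done
None
```

I pushed the red handle one full turn clockwise with closed fingertips, then pressed the green button on the grey console right down and released it. The job is handed in, at about 23 s of the 67 s allowed; no verdict was reported.

**First pass missed:** the real fingertips sit about 40 mm above the reported tool position, so my first pass went over the handle without touching it. I backed up, lowered by 38 mm and repeated the push.

**Last checks:**
- **Wheel:** the handle is back at the yellow mark. The scene camera read between 358.2° and 359.2° against 358.7–359.2° at the start, so it is within about 1° of a full turn. The force readings I saw while pushing stayed under about 5 N.
- **Red sample:** it is at (0.519, 0.243), and the first sample stood at about (0.523, 0.241) under the lens at the start. The direct network reading of the lens position differed by up to about 20 mm between the two cameras, so I relied on that start position instead.
- **Button:** it reached its stop at about 14 N and is up again, with its top at z = 0.054 as before.
- **Everything else:** the bystanders and samples look undisturbed in the pictures, though I did not measure them. The arm is clear of everything.

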